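Find the tin that rattles and hold it out

ROBOT

A 6-joint arm with a two-finger parallel gripper is mounted at the origin on the work surface. World frame = base frame: x ahead of the robot, y to its left, z up, the work surface at z = 0. Lengths are in m, angles in degrees, forces in N, time in s.
With the tool pointing down it reaches from about 0.4 to 0.825 m from the base axis. Payload 7 kg.
Tool frame: the origin (TCP) lies midway between the tips of the shut fingers; the grasp point (between the pads) lies r.grip_depth behind it (r.grip_depth is the distance from the TCP to the grasp point, in m); z points along the fingers, y is the line along which they close (so a half turn about z gives the same grasp; the last joint's range is limited). The gripper opens to 88 mm and grips with 3 to 60 N. Pads are 19 mm wide; open, the fingers measure 130 mm over their backs; the gripper's body (78 mm by 193 mm) begins 47 mm behind the grasp point.
Start: joints at [-49.326, 20.546, 0.682, 0, -70.136, -16.507], TCP at [0.276, -0.616, 0.227] pointing down, gripper open.
Joint ranges: [-176.03, 176.03], [-82.01, 121.73], [-58.28, 71.71], [-173.87, 95.51], [-174.79, -0.11], [-173.66, 173.66]. Speed limits (degrees/s): [136.94, 136.94, 172.46, 180, 180, 180].

INTERFACE

Orientations are given as [roll, pitch, yaw] about the fixed x, y, z axes, in that order (R = Rz(yaw) Ry(pitch) Rx(roll)).
In Python, from plant import r, monitor, capture, close_job gives the robot as it stands (r), with the cameras as plain functions, the readings (monitor) and the job as plain functions.
- The arm moves only by the shell command python3 drive.py FILE [OPENING] [FORCE], which reads ROWS from the file FILE. ROWS is a JSON list of rows, 1 to 12 of them, each of 6 numbers: dx, dy, dz in parts of the range, where 1.0 means 80 cm, then a rotation vector rx, ry, rz in parts of the range, where 1.0 means 360 degrees; each row is the pose to reach, as a shift and turn from the pose commanded when the command began, along the tool's axes at that moment; what a row does not reach only later rows make up. A row lasts 1/12 s, in which the tool goes at most 0.0417 m and 7.16 degrees, less where a joint would pass 70% of its speed; a pose out of reach is approached as far as the arm can. OPENING is the finger opening in m, set as the command begins (- or left out keeps the last). The fingers move at their own pace and stop on an object; FORCE is the grip in N (left out, the last holds). Time passes only in rows, so rows that do not move let the fingers close. It prints the time, the measured TCP pose, the force, the opening and the grip force at its end. A shift or turn number past 1, either way, is cut back to 1. Input that does not fit is refused with a message, and nothing moves.
- monitor.get_state(): the state, without advancing time (a new reading comes with each control period).
- capture(name): name is "scene" or "top"; returns a dict with "frame" (420x560x3 uint8, red, green, blue), "z_map" (420x560 float32, m along the optical axis (not along the pixel's ray), 0 where there is no reading), "fx", "fy", "cx", "cy" (pixels), "cam_to_world" (4x4, takes a point from camera to world coordinates). Camera axes: x right, y down, z forward; pixel columns grow to the right and rows downward; lengths in m; the calibration is good to about 2 mm. A picture is of the moment at which its call begins.
- close_job(): hands the job in; it is judged then, once.
The state is a dict: "time_s": time; "joints": joint angles; "qd": joint speeds; "joint_torque": joint torques, N m; "tcp_pos": TCP position; "eef_rot": TCP orientation; "contact_force": force on the tool from outside, world axes, zero at the start; "moment": the same for the moment, N m; "gripper_width": finger opening in m; "gripper_force": force on a finger pad.
Only numpy, scipy, OpenCV 4.12 (cv2) and the standard library are available. Lean on these libraries where they do the work, as an engineer would, in place of code of your own. Each camera call takes 0.05 s, during which the arm holds its last target. There are 200 camera calls.

TASK

First clear the cork mat: nest the clay cup that stands on it upright inside the other clay cup, and let go of it. Then lift the three shut tins off the wooden board one at a time and shake them lengthwise, to and fro several times, to find the one whose contents rattle loose, standing any tin that does not rattle back upright on the board. Finish while holding the rattling tin in the gripper, level, over the middle of the cork mat with its underside about a hand's breadth (10 cm) above it; leave the jar, the brush and the clay figure alone.

Things in the scene. Friction and masses are not known exactly. Their poses are not given: they have to be found in the camera images.
- cup: Terracotta cup on the cork mat, no handle: hollow cone 70 mm high, outer diameter 42 mm at the foot, 68 mm at the rim, wall 4.5 mm, floor 5 mm, 0.12 kg. Origin: centre of its underside, z up. It can be taken across the outside of the rim. Nested in an equal cup it wedges with its underside 25 to 31 mm above the other's, that much of it standing proud.
- base_cup: Equal terracotta cup (same sizes, about 0.16 kg), standing upright and loose on the table: the one to nest into. Origin: centre of its underside, z up.
- mat: Round cork mat, diameter 140 mm, 3 mm thick, fixed on the table. Origin: centre of its underside, on the table top.
- board: Wooden board, 160 mm (its x) by 400 mm (its y), 12 mm thick, fixed on the table, with three dark marked places in a row along its y, a tin on each. Origin: centre of its underside.
- place_1 (a point): First place on the board (130 mm towards the board's -y), on the board's top face 12 mm above the table, axes as the board's. At the start a shut steel tin stands here, centred within 5 mm: 120 mm long (along the board's x), 56 mm wide, 64 mm high, smooth upright sides, lid fast; taken from above across the 56 mm, 74 mm from its neighbours. This point stays on the board.
- place_2 (a point): Middle place on the board, with an equal tin. The tins cannot be told apart by eye; each weighs 0.45 to 0.7 kg, different each time, so weight does not tell. Each holds a brass weight of about 0.35 kg: in two tins it is packed tight, in one (any of the three) it is loose.
- place_3 (a point): Last place on the board (130 mm towards its +y), with an equal tin. The loose weight slides easily 42 mm along the tin's length only. Level strokes of 60 mm at about 0.2 m/s throw it from end to end; 0.1 s after each stop the wrist moment about the tin's width then differs by some 0.2 N m between the two ends, under 0.1 for a packed tin. Grip at mid length.
- figure: Bystander: white clay animal figure, 110 mm long, 105 mm high, standing beyond the board. Origin: underside.
- paint_jar: Bystander: glass paint jar, diameter 52 mm, 65 mm high, between the robot and the board. Origin: underside.
- brush: Bystander: thin paint brush, 160 mm long, 9 mm thick, lying beyond the mat. Origin: its middle, on the table.

How it is judged:
By the outcome, as a careful person would: the job done as asked, in the order asked, and still so for the second after the job is handed in, while the arm keeps its last pose, push and grip.
It also fails if it takes over 72 s, if anything falls off the work surface, if the arm or the gripper's body presses on something with over 40 N, if the wrist force passes 120 N, or if a joint passes its speed limit or range.

## Working session

There is one attempt and no reset: what is moved stays moved. The work goes in short steps, Python scripts to look and compute and a shell command to move; the robot and the scene stay as the last step left them, time stands still between calls to the robot, and variables do not carry over. Pictures are saved under pics/ and viewed, at most 10 in all, crops included, and the job is handed in when it is done.

```bash
ls; mkdir -p pics; cat > look.py <<'E'
import numpy as np, cv2, sys
from plant import r, monitor, capture, close_job
for n in ("scene","top"):
    c=capture(n); np.savez(f"{n}.npz",**{k:np.array(v) for k,v in c.items()})
    cv2.imwrite(f"pics/{n}_{sys.argv[1]}.png",cv2.resize(c["frame"][:,:,::-1],None,fx=1.4,fy=1.4,interpolation=cv2.INTER_CUBIC))
    print(n,c["fx"],c["cx"],c["cy"],np.round(c["cam_to_world"],3).tolist())
s=monitor.get_state(); print(r.grip_depth,s)
E
python3 look.py 0
```

```text
(no output)
```

View pics/scene_0.png

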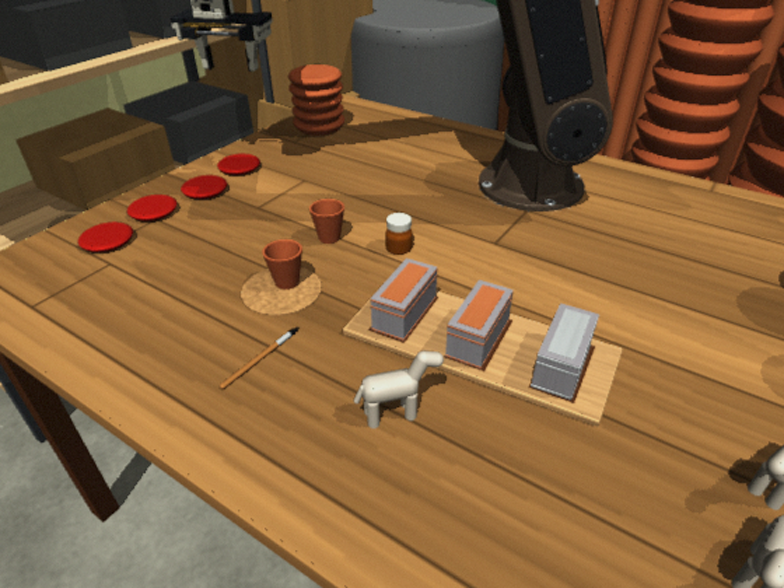

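View pics/top_0.png

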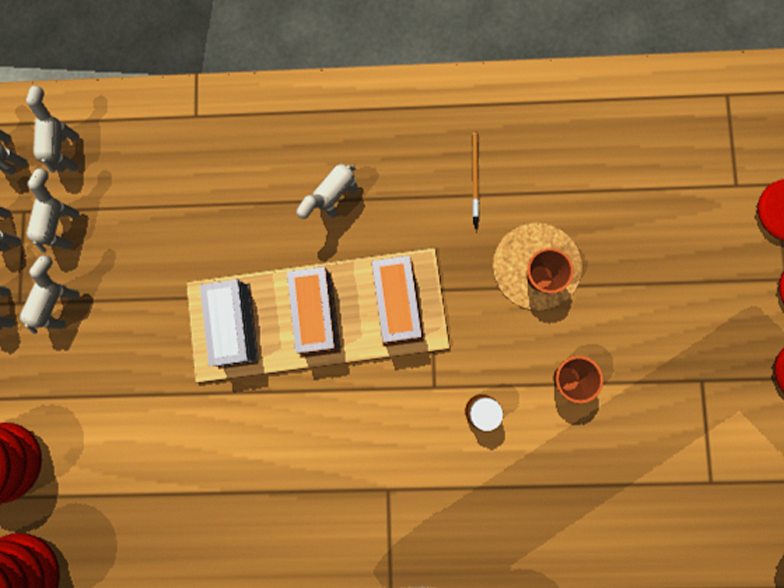

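The top view (1.4x) shows the mat at (538,267), the cup on it at (549,270), the base cup at (579,380) and the jar at (486,413). The tins are at (398,299), (310,310) and (225,323), the brush at (475,180) and the figure at (328,190). The scene view agrees with this layout. Next I measure from both depth views.

```bash
cat > meas.py <<'E'
import numpy as np, cv2
def cloud(n):
    d=np.load(n+".npz"); z=d["z_map"]; v,u=np.indices(z.shape)
    P=np.stack([(u-d["cx"])/d["fx"]*z,(v-d["cy"])/d["fy"]*z,z],-1)
    W=P@d["cam_to_world"][:3,:3].T+d["cam_to_world"][:3,3]; W[z==0]=np.nan
    return W,d["frame"]
def circ(p):
    A=np.c_[2*p,np.ones(len(p))]; s=np.linalg.lstsq(A,(p**2).sum(1),rcond=None)[0]
    return np.r_[s[:2],np.sqrt(s[2]+s[:2]@s[:2])]
if __name__=="__main__":
    Wt,_=cloud("top")
    pk=lambda x,y:Wt[int(y/1.4),int(x/1.4)]
    for nm,x,y in [("mat",515,262),("cup",549,270),("base",579,380),("jar",486,413),("t1",398,299),("t2",310,310),("t3",225,323),("fig",335,185),("board",425,270),("brush",475,165)]: print(nm,pk(x,y).round(3))
    for n in("top","scene"):
        W,F=cloud(n); Q=W.reshape(-1,3); Q=Q[np.isfinite(Q).all(1)]
        near=lambda x,y,R:Q[np.hypot(Q[:,0]-x,Q[:,1]-y)<R]
        for nm,x,y in [("cup",549,270),("base",579,380),("jar",486,413)]:
            c=pk(x,y)[:2]; p=near(*c,.06); top=np.percentile(p[:,2],99.5)
            q=p[p[:,2]>top-.006]
            h=cv2.convexHull(q[:,:2].astype(np.float32))
            print(n,nm,"top",top.round(4),"mec",np.round(cv2.minEnclosingCircle(h),4) if 0 else cv2.minEnclosingCircle(h),"circ",circ(h[:,0]).round(4))
        for nm,x,y in [("t1",398,299),("t2",310,310),("t3",225,323)]:
            c=pk(x,y)[:2]; p=near(*c,.08); m=np.median(p[p[:,2]>.065,2]); q=p[abs(p[:,2]-m)<.006]
            q=q[np.hypot(*(q[:,:2]-c).T)<.075]
            print(n,nm,"z",m.round(4),np.percentile(p[:,2],99).round(4),cv2.minAreaRect(q[:,:2].astype(np.float32)))
        c=pk(318,315)[:2]; p=near(*c,.25); q=p[(p[:,2]>.009)&(p[:,2]<.0155)]
        # board
        print(n,"board z",np.median(q[:,2]).round(4),cv2.minAreaRect(q[np.hypot(*(q[:,:2]-c).T)<.22][:,:2].astype(np.float32)))
        hsv=cv2.cvtColor(F,cv2.COLOR_RGB2HSV)
        g=near(*pk(538,267)[:2],.085); g=g[(g[:,2]>.0017)&(g[:,2]<.0045)]
        print(n,"mat",np.median(g[:,2]).round(4),cv2.minEnclosingCircle(g[:,:2].astype(np.float32)))
        t=near(*pk(440,480)[:2],.03); print(n,"table z",np.median(t[:,2]).round(4))
E
python3 meas.py
```

```text
mat [ 0.608 -0.169  0.005]
cup [ 0.594 -0.222  0.01 ]
base [ 0.422 -0.259  0.002]
jar [ 0.379 -0.107  0.062]
t1 [0.548 0.015 0.075]
t2 [0.535 0.144 0.076]
t3 [0.52  0.27  0.075]
fig [0.723 0.105 0.07 ]
board [ 0.6   -0.027  0.014]
brush [ 0.769 -0.114  0.007]
top cup top 0.0739 mec ((0.5822758078575134, -0.20848403871059418), 0.03387714922428131) circ [ 0.5823 -0.2089  0.0332]
top base top 0.071 mec ((0.4241817593574524, -0.2414541393518448), 0.03397581726312637) circ [ 0.4237 -0.2415  0.0331]
top jar top 0.0667 mec ((0.3774312138557434, -0.10769013315439224), 0.023163650184869766) circ [ 0.3774 -0.1075  0.0225]
top t1 z 0.075 0.0782 ((0.5476939678192139, 0.017076831310987473), (0.12162098288536072, 0.05727429315447807), 6.478448867797852)
top t2 z 0.0749 0.0782 ((0.5353182554244995, 0.14372043311595917), (0.12138790637254715, 0.057680483907461166), 5.947721004486084)
top t3 z 0.0749 0.0782 ((0.5204068422317505, 0.2716980576515198), (0.12182057648897171, 0.05784018337726593), 6.761106491088867)
top board z 0.011 ((0.5909007787704468, 0.1513529121875763), (0.2764679491519928, 0.399563
[... 427 characters left out ...]
10927310585975647), 0.024871472269296646) circ [ 0.3802 -0.1082  0.023 ]
scene t1 z 0.0772 0.0794 ((0.5494884252548218, 0.016404982656240463), (0.12303036451339722, 0.058483369648456573), 7.140605926513672)
scene t2 z 0.0773 0.0794 ((0.5369817018508911, 0.14294053614139557), (0.12360552698373795, 0.057054586708545685), 5.813348770141602)
scene t3 z 0.0775 0.0795 ((0.5226824283599854, 0.27114492654800415), (0.12309221923351288, 0.05747980996966362), 7.106966495513916)
scene board z 0.0131 ((0.5866653919219971, 0.14947837591171265), (0.2675810754299164, 0.4001678228378296), 5.995494365692139)
scene mat 0.0034 ((0.5994926691055298, -0.20507189631462097), 0.0847221240401268)
scene table z 0.0014
```

```bash
cat > tgt.py <<'E'
import sys, numpy as np
from scipy.spatial.transform import Rotation as R
from plant import r, monitor, capture, close_job
s=monitor.get_state(); R0=R.from_euler("xyz",s["eef_rot"],degrees=True)
x,y,z,yaw=map(float,sys.argv[1:5])
d=R0.inv().apply(np.array([x,y,z])-s["tcp_pos"]); w=(R0.inv()*R.from_euler("xyz",[180,0,yaw],degrees=True)).as_rotvec(degrees=True)
print("t",round(s["time_s"],2),"pos",s["tcp_pos"].round(4),"rot",s["eef_rot"].round(2),"j6",s["joints"][5].round(1))
print("shift",d.round(4),"rot",w.round(2),"dist",np.linalg.norm(d).round(3))
E
python3 tgt.py .583 -.209 .13 -173.8
python3 - <<'E'
import numpy as np,cv2
from meas import *
for n in("top","scene"):
    W,F=cloud(n); d=np.load(n+".npz"); M=d["cam_to_world"]
    # mat edge pixels: points within .09 of rough centre, on the 3mm layer, by colour (cork less saturated) 
    h=cv2.cvtColor(F,cv2.COLOR_RGB2LAB).astype(int); dist=np.hypot(W[...,0]-.5995,W[...,1]+.2)
    m=((W[...,2]>(.0012 if n=="top" else .0028))&(W[...,2]<.006)&(dist<.085)).astype(np.uint8)
    m=cv2.morphologyEx(m,cv2.MORPH_OPEN,np.ones((3,3)))
    k,l,st,c=cv2.connectedComponentsWithStats(m); i=1+np.argmax(st[1:,4])
    q=W[l==i][:,:2].astype(np.float32); hu=cv2.convexHull(q)
    print(n,cv2.minEnclosingCircle(hu),circ(hu[:,0]))
# pixel-read edges in top view (1.4x): left 493, right 582, top 222, bottom 310
d=np.load("top.npz");M=d["cam_to_world"]
for u,v in [(493,267),(582,267),(538,222),(538,310)]:
    ray=M[:3,:3]@np.array([(u/1.4-d["cx"])/d["fx"],(v/1.4-d["cy"])/d["fy"],1]); t=(.002-M[2,3])/ray[2]; print((M[:3,3]+t*ray).round(4))
E
```

```text
t 0.1 pos [ 0.2762 -0.6154  0.2257] rot [ 1.7992e+02 -1.0000e-02 -1.5584e+02] j6 -16.5
shift [-0.4464  0.2451  0.096 ] rot [ 0.08 -0.02 17.96] dist 0.518
top ((0.539914071559906, -0.22160515189170837), 0.0055186012759804726) [ 0.53986893 -0.22173134  0.00462332]
scene ((0.5920972228050232, -0.18793071806430817), 0.055129311978816986) [ 0.59398033 -0.18575303  0.04912297]
[ 0.601  -0.1364  0.002 ]
[ 0.5965 -0.2757  0.002 ]
[ 0.6712 -0.2111  0.002 ]
[ 0.5307 -0.2032  0.002 ]
```

The manual's scale: shifts go in shares of 80 cm and turns go in shares of 360 degrees. Converting my numbers, -0.4 m / 0.8 = -0.5, 0.206 m / 0.8 = 0.2575, 18 degrees / 360 = 0.05.

```bash
echo '[[-0.025, 0.0125, 0.0063, 0, 0, 0.0028], [-0.075, 0.0375, 0.0188, 0, 0, 0.0083], [-0.125, 0.0688, 0.025, 0, 0, 0.0139], [-0.1688, 0.0938, 0.0375, 0, 0, 0.0194], [-0.2125, 0.1188, 0.0438, 0, 0, 0.0222], [-0.2563, 0.1413, 0.0563, 0, 0, 0.0278], [-0.3, 0.165, 0.0625, 0, 0, 0.0333], [-0.3438, 0.1875, 0.075, 0, 0, 0.0389], [-0.3875, 0.2125, 0.0875, 0, 0, 0.0444], [-0.4313, 0.2375, 0.0938, 0, 0, 0.05], [-0.4688, 0.2575, 0.1, 0, 0, 0.05], [-0.5, 0.275, 0.1063, 0, 0, 0.05]]' > next.json && python3 drive.py next.json 0.088; python3 tgt.py .583 -.209 .09 -173.8
```

```text
time_s: 1.1
tcp_pos: [0.5525, -0.2488, 0.1409]
eef_rot: [180.0, -0.0, -173.8]
contact_force: [0.5, -0.9, 0.8]
gripper_width: 0.0876
gripper_force: 0.0
t 1.1 pos [ 0.5525 -0.2488  0.1409] rot [ 1.7999e+02 -2.0000e-02 -1.7377e+02] j6 -78.0
shift [-0.0347  0.0362  0.0509] rot [ 0.01 -0.02  0.03] dist 0.071
```

Converted, 0.09 m / 0.8 = 0.1125, 0.085 m / 0.8 = 0.1063.

```bash
echo '[[-0.0188, 0.02, 0.025, 0, 0, 0], [-0.0375, 0.04, 0.05, 0, 0, 0], [-0.0438, 0.045, 0.0625, 0, 0, 0], [-0.0438, 0.045, 0.0688, 0, 0, 0], [-0.0438, 0.045, 0.0875, 0, 0, 0], [-0.0438, 0.045, 0.1063, 0, 0, 0], [-0.0438, 0.045, 0.1125, 0, 0, 0], [-0.0438, 0.045, 0.1125, 0, 0, 0]]' > next.json && python3 drive.py next.json && python3 tgt.py .583 -.209 .051 -173.8
echo '[[0, 0, 0, 0, 0, 0], [0, 0, 0, 0, 0, 0], [0, 0, 0, 0, 0, 0], [0, 0, 0, 0, 0, 0], [0, 0, 0, 0, 0, 0], [0, 0, 0, 0, 0, 0], [0, 0, 0, 0, 0, 0], [0, 0, 0, 0, 0, 0]]' > next.json && python3 drive.py next.json 0.05 20
```

```text
time_s: 1.77
tcp_pos: [0.5807, -0.2126, 0.0505]
eef_rot: [180.0, -0.1, -173.9]
contact_force: [0.5, -0.7, -0.1]
gripper_width: 0.088
gripper_force: 0.0
t 1.77 pos [ 0.5807 -0.2126  0.0505] rot [ 1.7997e+02 -1.5000e-01 -1.7389e+02] j6 -81.9
shift [-0.0026  0.0033 -0.0005] rot [ 0.03 -0.15 -0.09] dist 0.004
time_s: 2.43
tcp_pos: [0.5829, -0.2118, 0.0525]
eef_rot: [-180.0, 0.1, -173.8]
contact_force: [-0.0, 1.4, 5.7]
gripper_width: 0.0658
gripper_force: 20.0
```

Converted, -0.11 m / 0.8 = -0.1375, -0.08 m / 0.8 = -0.1.

```bash
echo '[[0, 0, -0.01, 0, 0, 0], [0, 0, -0.0275, 0, 0, 0], [0, 0, -0.05, 0, 0, 0], [0, 0, -0.075, 0, 0, 0], [0, 0, -0.1, 0, 0, 0], [0, 0, -0.1188, 0, 0, 0], [0, 0, -0.1313, 0, 0, 0], [0, 0, -0.1375, 0, 0, 0], [0, 0, -0.1375, 0, 0, 0]]' > next.json && python3 drive.py next.json; python3 look.py 1 >/dev/null; python3 tgt.py .4252 -.2417 .165 -173.8
python3 - <<'E'
from meas import *
for n in("top","scene"):
    W,F=cloud(n); h=cv2.cvtColor(F,cv2.COLOR_RGB2HSV)
    m=((h[...,0]<12)|(h[...,0]>172))&(h[...,1]>110)&(np.hypot(W[...,0]-.583,W[...,1]+.212)<.05)&(W[...,2]>.08)
    q=W[m]; print(n,len(q),q.min(0).round(3),q.max(0).round(3))
    b=q[q[:,2]<np.percentile(q[:,2],8)]; print(b.mean(0).round(3))
c=cv2.imread("pics/scene_1.png"); cv2.imwrite("pics/c1.png",cv2.resize(c[100:360,160:460],None,fx=2.2,fy=2.2))
E
```

```text
time_s: 3.18
tcp_pos: [0.5824, -0.2118, 0.1625]
eef_rot: [-180.0, 0.1, -173.8]
contact_force: [0.2, -0.2, -0.3]
gripper_width: 0.0663
gripper_force: 20.0
t 3.28 pos [ 0.5815 -0.2117  0.1607] rot [ 1.7997e+02 -7.0000e-02 -1.7385e+02] j6 -81.9
shift [ 0.1587 -0.0131 -0.0041] rot [ 0.03 -0.07 -0.05] dist 0.159
top 335 [ 0.534 -0.237  0.114] [ 0.614 -0.173  0.591]
[ 0.59  -0.216  0.115]
scene 802 [ 0.553 -0.253  0.114] [ 0.617 -0.167  0.457]
[ 0.596 -0.197  0.121]
```

View pics/c1.png

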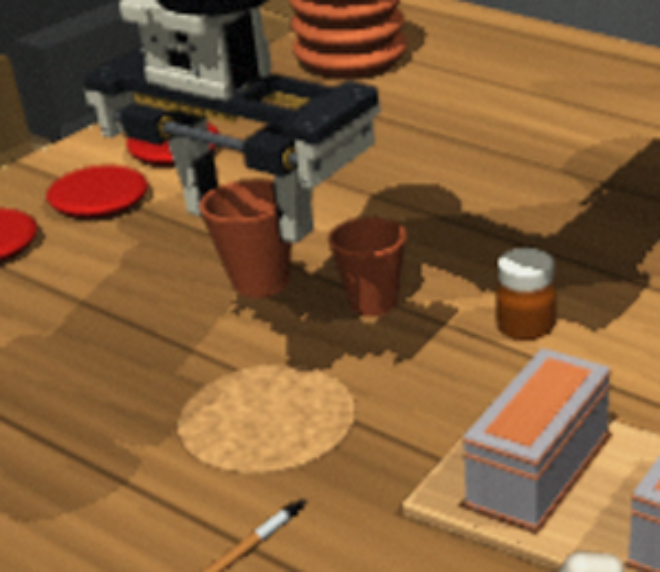

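The cup is held upright, with its foot at about z 0.113 and well clear of the base cup (crop 368,265). The mat (265,418) is free. I carry the cup over and fit the mat's centre.

Converted, 0.158 m / 0.8 = 0.1975, -0.013 m / 0.8 = -0.0163.

```bash
echo '[[0.0075, 0, 0, 0, 0, 0], [0.025, -0.0025, 0, 0, 0, 0], [0.05, -0.0038, 0, 0, 0, 0], [0.0775, -0.0063, 0, 0, 0, 0], [0.105, -0.0088, 0, 0, 0, 0], [0.1325, -0.0113, 0, 0, 0, 0], [0.1575, -0.0138, 0, 0, 0, 0], [0.1775, -0.015, 0, 0, 0, 0], [0.1913, -0.0163, 0, 0, 0, 0], [0.1975, -0.0163, 0, 0, 0, 0], [0.1975, -0.0163, 0, 0, 0, 0], [0.1975, -0.0163, 0, 0, 0, 0]]' > next.json && python3 drive.py next.json; python3 tgt.py .4245 -.2417 .088 -173.8
python3 - <<'E'
from meas import *
W,F=cloud("scene"); h=cv2.cvtColor(F,cv2.COLOR_RGB2HSV)
d=np.hypot(W[...,0]-.6,W[...,1]+.206); print("mat hsv",np.median(h[d<.05],0),"wood",np.median(h[(d>.085)&(d<.11)],0))
m=cv2.inRange(h,(0,0,0),(179,150,255))
q=np.median(h[d<.05],0);w=np.median(h[(d>.08)&(d<.11)],0)
f=((abs(h[...,1]-q[1])<abs(h[...,1]-w[1]))&(d<.09)).astype(np.uint8)
f=cv2.morphologyEx(cv2.morphologyEx(f,cv2.MORPH_CLOSE,np.ones((5,5))),cv2.MORPH_OPEN,np.ones((7,7)))
p=W[f>0][:,:2]; print(len(p),p.mean(0),np.sqrt(4*np.var(p,0)),cv2.minEnclosingCircle(p.astype(np.float32)))
E
```

```text
time_s: 4.28
tcp_pos: [0.4269, -0.2417, 0.1615]
eef_rot: [-180.0, 0.0, -173.8]
contact_force: [0.5, -0.4, -0.8]
gripper_width: 0.0658
gripper_force: 20.0
t 4.28 pos [ 0.4269 -0.2417  0.1615] rot [-1.7999e+02  1.0000e-02 -1.7383e+02] j6 -77.3
shift [0.0024 0.0003 0.0735] rot [-0.01  0.01 -0.03] dist 0.074
mat hsv [30. 32. 31.] wood [ 16. 156. 142.]
6691 [nan nan] [nan nan] ((0.17209190130233765, -0.6960715651512146), 0.7284040451049805)
```

Converted, 0.082 m / 0.8 = 0.1025, 0.08 m / 0.8 = 0.1.

```bash
echo '[[0.0013, 0, 0.01, 0, 0, 0], [0.0025, 0, 0.0275, 0, 0, 0], [0.0025, 0, 0.0475, 0, 0, 0], [0.0025, 0, 0.065, 0, 0, 0], [0.0025, 0, 0.0788, 0, 0, 0], [0.0025, 0, 0.0875, 0, 0, 0], [0.0025, 0, 0.0925, 0, 0, 0], [0.0025, 0, 0.095, 0, 0, 0], [0.0025, 0, 0.0975, 0, 0, 0], [0.0025, 0, 0.1, 0, 0, 0], [0.0025, 0, 0.1025, 0, 0, 0], [0.0025, 0, 0.1025, 0, 0, 0]]' > next.json && python3 drive.py next.json; python3 - <<'E'
from meas import *
W,F=cloud("scene"); h=cv2.cvtColor(F,cv2.COLOR_RGB2LAB).astype(int)
d=np.hypot(W[...,0]-.6,W[...,1]+.206); lo=abs(W[...,2])<.01
q=np.median(h[lo&(d<.05)],0);w=np.median(h[lo&(d>.08)&(d<.11)],0);print(q,w)
f=((np.linalg.norm(h-q,axis=2)<np.linalg.norm(h-w,axis=2))&lo&(d<.09)).astype(np.uint8)
f=cv2.morphologyEx(cv2.morphologyEx(f,cv2.MORPH_CLOSE,np.ones((5,5))),cv2.MORPH_OPEN,np.ones((7,7)))
p=W[(f>0)&lo][:,:2]; print(len(p),p.mean(0),np.sqrt(4*np.var(p,0)),cv2.minEnclosingCircle(p.astype(np.float32)))
E
```

```text
time_s: 5.28
tcp_pos: [0.4251, -0.2424, 0.0803]
eef_rot: [-179.9, 0.1, -173.8]
contact_force: [-0.6, -2.4, 3.2]
gripper_width: 0.0658
gripper_force: 20.0
[175. 140. 168.] [128. 140. 163.]
1489 [ 0.60600546 -0.20261101] [0.06869319 0.06757705] ((0.6027582287788391, -0.2062721848487854), 0.07069090753793716)
```

Converted, 0.003 m / 0.8 = 0.0038, 0.002 m / 0.8 = 0.0025.

```bash
echo '[[0, 0, 0.0013, 0, 0, 0], [0, 0, 0.0025, 0, 0, 0], [0, 0, 0.0038, 0, 0, 0], [0, 0, 0.0038, 0, 0, 0]]' > next.json && python3 drive.py next.json; echo '[[0, 0, 0, 0, 0, 0], [0, 0, 0, 0, 0, 0], [0, 0, 0, 0, 0, 0], [0, 0, 0, 0, 0, 0]]' > next.json && python3 drive.py next.json 0.088; python3 look.py 2 >/dev/null
python3 - <<'E'
import cv2
c=cv2.imread("pics/scene_2.png"); cv2.imwrite("pics/c2.png",cv2.resize(c[120:330,220:460],None,fx=2.6,fy=2.6))
E
```

```text
time_s: 5.62
tcp_pos: [0.4264, -0.2429, 0.0788]
eef_rot: [-179.9, 0.2, -173.8]
contact_force: [-1.9, -2.5, 15.2]
gripper_width: 0.0662
gripper_force: 20.0
time_s: 5.95
tcp_pos: [0.4244, -0.2418, 0.0765]
eef_rot: [180.0, 0.0, -173.8]
contact_force: [0.1, -0.1, -0.5]
gripper_width: 0.0853
gripper_force: 0.0
```

View pics/c2.png

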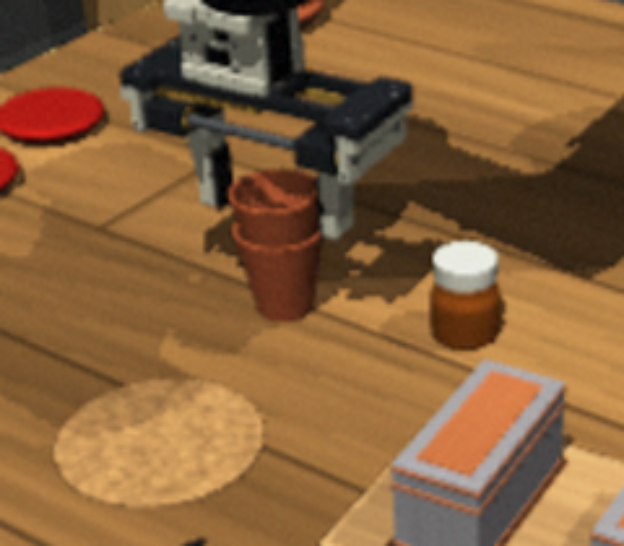

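The crop shows the cup nested upright in the base cup (275,245), with the fingers open and clear. On to the first tin.

Converted, -0.09 m / 0.8 = -0.1125, -0.085 m / 0.8 = -0.1063.

```bash
echo '[[0, 0, -0.0125, 0, 0, 0], [0, 0, -0.0375, 0, 0, 0], [0, 0, -0.075, 0, 0, 0], [0, 0, -0.1063, 0, 0, 0], [0, 0, -0.1125, 0, 0, 0]]' > next.json && python3 drive.py next.json; python3 tgt.py .5486 .0167 .1 -173.8
```

```text
time_s: 6.47
tcp_pos: [0.4266, -0.2426, 0.1706]
eef_rot: [-179.9, 0.3, -173.8]
contact_force: [0.7, 0.2, -0.1]
gripper_width: 0.0876
gripper_force: 0.0
t 6.47 pos [ 0.4266 -0.2426  0.1706] rot [-179.86    0.31 -173.78] j6 -77.3
shift [-0.149   0.2447  0.0708] rot [-0.14  0.31  0.01] dist 0.295
```

Converted, 0.244 m / 0.8 = 0.305, 0.233 m / 0.8 = 0.2913.

```bash
echo '[[-0.0125, 0.0188, 0.0025, 0, 0, 0], [-0.035, 0.0563, 0.0063, 0, 0, 0], [-0.06, 0.0975, 0.0125, 0, 0, 0], [-0.085, 0.1388, 0.025, 0, 0, 0], [-0.11, 0.18, 0.0375, 0, 0, 0], [-0.135, 0.2213, 0.05, 0, 0, 0], [-0.16, 0.2625, 0.0625, 0, 0, 0], [-0.1775, 0.2913, 0.075, 0, 0, 0], [-0.1863, 0.305, 0.0813, 0, 0, 0], [-0.1863, 0.305, 0.085, 0, 0, 0], [-0.1863, 0.305, 0.085, 0, 0, 0], [-0.1863, 0.305, 0.085, 0, 0, 0]]' > next.json && python3 drive.py next.json; python3 tgt.py .5486 .0167 .027 -173.8
```

```text
time_s: 7.47
tcp_pos: [0.5457, 0.0159, 0.0983]
eef_rot: [-180.0, -0.1, -173.9]
contact_force: [1.5, -0.1, -0.2]
gripper_width: 0.0878
gripper_force: 0.0
t 7.47 pos [0.5457 0.0159 0.0983] rot [-1.7999e+02 -6.0000e-02 -1.7385e+02] j6 -106.1
shift [-0.0031  0.0005  0.0713] rot [-0.01 -0.06 -0.05] dist 0.071
```

Converted, 0.071 m / 0.8 = 0.0888, -0.003 m / 0.8 = -0.0038.

```bash
echo '[[-0.0025, 0, 0.0125, 0, 0, 0], [-0.0038, 0, 0.0375, 0, 0, 0], [-0.0038, 0, 0.0625, 0, 0, 0], [-0.0038, 0, 0.0788, 0, 0, 0], [-0.0038, 0, 0.0863, 0, 0, 0], [-0.0038, 0, 0.0888, 0, 0, 0], [-0.0038, 0, 0.0888, 0, 0, 0]]' > next.json && python3 drive.py next.json; echo '[[0, 0, 0, 0, 0, 0], [0, 0, 0, 0, 0, 0], [0, 0, 0, 0, 0, 0], [0, 0, 0, 0, 0, 0], [0, 0, 0, 0, 0, 0], [0, 0, 0, 0, 0, 0], [0, 0, 0, 0, 0, 0], [0, 0, 0, 0, 0, 0]]' > next.json && python3 drive.py next.json 0.04 50; echo '[[0, 0, -0.0063, 0, 0, 0], [0, 0, -0.0188, 0, 0, 0], [0, 0, -0.0375, 0, 0, 0], [0, 0, -0.0625, 0, 0, 0], [0, 0, -0.0875, 0, 0, 0], [0, 0, -0.1063, 0, 0, 0], [0, 0, -0.1188, 0, 0, 0], [0, 0, -0.125, 0, 0, 0], [0, 0, -0.125, 0, 0, 0]]' > next.json && python3 drive.py next.json; python3 tgt.py .5486 .0167 .127 -173.8
```

```text
time_s: 8.05
tcp_pos: [0.5493, 0.0164, 0.0275]
eef_rot: [-180.0, -0.0, -173.9]
contact_force: [-0.0, -0.0, 0.1]
gripper_width: 0.0876
gripper_force: 0.0
time_s: 8.72
tcp_pos: [0.5495, 0.0172, 0.0279]
eef_rot: [180.0, 0.0, -173.8]
contact_force: [-3.0, 1.7, 4.9]
gripper_width: 0.0558
gripper_force: 50.0
time_s: 9.47
tcp_pos: [0.5495, 0.0171, 0.1284]
eef_rot: [180.0, 0.1, -173.8]
contact_force: [-0.5, 0.7, -6.9]
gripper_width: 0.0558
gripper_force: 50.0
t 9.47 pos [0.5495 0.0171 0.1284] rot [ 1.7997e+02  7.0000e-02 -1.7384e+02] j6 -106.0
shift [ 0.0009 -0.0003  0.0014] rot [ 0.03  0.07 -0.04] dist 0.002
```

```bash
cat > mom.py <<'E'
from plant import r, monitor, capture, close_job
from scipy.spatial.transform import Rotation as R
s=monitor.get_state(); q=R.from_euler("xyz",s["eef_rot"],degrees=True)
print("MOM tool",round(s["time_s"],2),q.inv().apply(s["moment"]).round(3),s["tcp_pos"].round(4))
E
echo '[[-0.0188, 0, 0, 0, 0, 0], [-0.0375, 0, 0, 0, 0, 0], [-0.0375, 0, 0, 0, 0, 0], [-0.0375, 0, 0, 0, 0, 0]]' > next.json && python3 drive.py next.json >/dev/null; python3 mom.py
echo '[[0.025, 0, 0, 0, 0, 0], [0.05, 0, 0, 0, 0, 0], [0.075, 0, 0, 0, 0, 0], [0.075, 0, 0, 0, 0, 0], [0.075, 0, 0, 0, 0, 0]]' > next.json && python3 drive.py next.json >/dev/null; python3 mom.py
echo '[[-0.025, 0, 0, 0, 0, 0], [-0.05, 0, 0, 0, 0, 0], [-0.075, 0, 0, 0, 0, 0], [-0.075, 0, 0, 0, 0, 0], [-0.075, 0, 0, 0, 0, 0]]' > next.json && python3 drive.py next.json >/dev/null; python3 mom.py
echo '[[0.025, 0, 0, 0, 0, 0], [0.05, 0, 0, 0, 0, 0], [0.075, 0, 0, 0, 0, 0], [0.075, 0, 0, 0, 0, 0], [0.075, 0, 0, 0, 0, 0]]' > next.json && python3 drive.py next.json >/dev/null; python3 mom.py
echo '[[-0.025, 0, 0, 0, 0, 0], [-0.05, 0, 0, 0, 0, 0], [-0.075, 0, 0, 0, 0, 0], [-0.075, 0, 0, 0, 0, 0], [-0.075, 0, 0, 0, 0, 0]]' > next.json && python3 drive.py next.json >/dev/null; python3 mom.py
echo '[[0.025, 0, 0, 0, 0, 0], [0.05, 0, 0, 0, 0, 0], [0.075, 0, 0, 0, 0, 0], [0.075, 0, 0, 0, 0, 0], [0.075, 0, 0, 0, 0, 0]]' > next.json && python3 drive.py next.json >/dev/null; python3 mom.py
echo '[[-0.025, 0, 0, 0, 0, 0], [-0.05, 0, 0, 0, 0, 0], [-0.075, 0, 0, 0, 0, 0], [-0.075, 0, 0, 0, 0, 0], [-0.075, 0, 0, 0, 0, 0]]' > next.json && python3 drive.py next.json >/dev/null; python3 mom.py
python3 tgt.py .5486 .0167 .127 -173.8
```

```text
MOM tool 9.8 [-0.001  0.119  0.039] [0.5786 0.0201 0.1259]
MOM tool 10.22 [ 0.019 -0.198  0.002] [0.5176 0.0134 0.1271]
MOM tool 10.63 [0.025 0.157 0.03 ] [0.5798 0.0203 0.1265]
MOM tool 11.05 [ 0.036 -0.233  0.012] [0.5181 0.0135 0.1276]
MOM tool 11.47 [0.063 0.158 0.055] [0.5801 0.0203 0.1268]
MOM tool 11.88 [-0.003 -0.162 -0.014] [0.5183 0.0135 0.1278]
MOM tool 12.3 [0.007 0.144 0.027] [0.5802 0.0204 0.127 ]
t 12.3 pos [0.5802 0.0204 0.127 ] rot [-1.7999e+02 -2.0000e-02 -1.7385e+02] j6 -105.2
shift [ 0.0318 -0.0002 -0.    ] rot [-0.01 -0.02 -0.05] dist 0.032
```

The swing is about 0.35, more than the 0.2 expected, so some of it may be deceleration. I check with longer settling.

Converted, -0.06 m / 0.8 = -0.075, -0.04 m / 0.8 = -0.05.

```bash

echo '[[0, 0, 0, 0, 0, 0], [0, 0, 0, 0, 0, 0]]' > next.json && python3 drive.py next.json >/dev/null; python3 mom.py
echo '[[0.025, 0, 0, 0, 0, 0], [0.05, 0, 0, 0, 0, 0], [0.075, 0, 0, 0, 0, 0], [0.075, 0, 0, 0, 0, 0]]' > next.json && python3 drive.py next.json >/dev/null; python3 mom.py
for i in 1 2 3 4; do echo '[[0, 0, 0, 0, 0, 0]]' > next.json && python3 drive.py next.json >/dev/null; python3 mom.py; done
echo '[[-0.025, 0, 0, 0, 0, 0], [-0.05, 0, 0, 0, 0, 0], [-0.075, 0, 0, 0, 0, 0], [-0.075, 0, 0, 0, 0, 0]]' > next.json && python3 drive.py next.json >/dev/null; python3 mom.py
for i in 1 2 3 4; do echo '[[0, 0, 0, 0, 0, 0]]' > next.json && python3 drive.py next.json >/dev/null; python3 mom.py; done
```

```text
MOM tool 12.47 [ 0.025 -0.018 -0.03 ] [0.5786 0.0201 0.1273]
MOM tool 12.8 [-0.062  0.354  0.046] [0.515  0.0128 0.1274]
MOM tool 12.88 [-0.001 -0.207  0.018] [0.5184 0.0136 0.1282]
MOM tool 12.97 [ 0.014 -0.115 -0.026] [0.5199 0.0139 0.1283]
MOM tool 13.05 [-0.017 -0.025 -0.054] [0.5202 0.014  0.128 ]
MOM tool 13.13 [-0.014 -0.012 -0.003] [0.52   0.0139 0.1276]
MOM tool 13.47 [ 0.056 -0.368 -0.015] [0.5833 0.0208 0.1273]
MOM tool 13.55 [0.082 0.118 0.009] [0.5801 0.0203 0.1267]
MOM tool 13.63 [0.099 0.131 0.023] [0.5787 0.02   0.1268]
MOM tool 13.72 [ 0.081 -0.049  0.038] [0.5785 0.02   0.1272]
MOM tool 13.8 [ 0.026 -0.004 -0.016] [0.5786 0.0201 0.1275]
```

Settled, the two ends agree (-0.012 and -0.004), so tin 1 is packed. It goes back.

Converted, 0.1 m / 0.8 = 0.125, 0.06 m / 0.8 = 0.075.

```bash
echo '[[0.0063, 0, 0.0063, 0, 0, 0], [0.0188, 0, 0.025, 0, 0, 0], [0.0313, 0, 0.05, 0, 0, 0], [0.0375, 0, 0.075, 0, 0, 0], [0.0375, 0, 0.0975, 0, 0, 0], [0.0375, 0, 0.11, 0, 0, 0], [0.0375, 0, 0.1175, 0, 0, 0], [0.0375, 0, 0.1225, 0, 0, 0], [0.0375, 0, 0.125, 0, 0, 0], [0.0375, 0, 0.125, 0, 0, 0], [0.0375, 0, 0.125, 0, 0, 0]]' > next.json && python3 drive.py next.json; python3 mom.py;  echo '[[0, 0, 0, 0, 0, 0], [0, 0, 0, 0, 0, 0], [0, 0, 0, 0, 0, 0], [0, 0, 0, 0, 0, 0]]' > next.json && python3 drive.py next.json 0.088; echo '[[0, 0, -0.0125, 0, 0, 0], [0, 0, -0.0375, 0, 0, 0], [0, 0, -0.0688, 0, 0, 0], [0, 0, -0.0938, 0, 0, 0], [0, 0, -0.1, 0, 0, 0], [0, 0, -0.1, 0, 0, 0]]' > next.json && python3 drive.py next.json;  python3 tgt.py .536 .1433 .1 -173.8
```

```text
time_s: 14.72
tcp_pos: [0.5501, 0.0172, 0.0283]
eef_rot: [180.0, 0.1, -173.8]
contact_force: [-0.5, -0.2, -5.8]
gripper_width: 0.0556
gripper_force: 50.0
MOM tool 14.72 [ 0.019 -0.066  0.022] [0.5501 0.0172 0.0283]
time_s: 15.05
tcp_pos: [0.5501, 0.0172, 0.0283]
eef_rot: [180.0, 0.1, -173.8]
contact_force: [-0.2, -0.8, -0.3]
gripper_width: 0.0767
gripper_force: 0.0
time_s: 15.55
tcp_pos: [0.5508, 0.0174, 0.1103]
eef_rot: [179.9, 0.3, -173.8]
contact_force: [-0.1, -1.8, -0.8]
gripper_width: 0.0873
gripper_force: 0.0
t 15.55 pos [0.5508 0.0174 0.1103] rot [ 179.95    0.26 -173.81] j6 -106.0
shift [0.0012 0.1267 0.0104] rot [ 0.05  0.26 -0.01] dist 0.127
```

Converted, 0.127 m / 0.8 = 0.1588, 0.12 m / 0.8 = 0.15.

```bash
echo '[[0, 0.0125, 0.0025, 0, 0, 0], [0, 0.0375, 0.005, 0, 0, 0], [0, 0.0688, 0.0075, 0, 0, 0], [0, 0.1, 0.01, 0, 0, 0], [0, 0.1313, 0.0113, 0, 0, 0], [0, 0.15, 0.0113, 0, 0, 0], [0, 0.1588, 0.0113, 0, 0, 0], [0, 0.1588, 0.0113, 0, 0, 0], [0, 0.1588, 0.0113, 0, 0, 0], [0, 0.1588, 0.0113, 0, 0, 0]]' > next.json && python3 drive.py next.json;  python3 tgt.py .536 .1433 .027 -173.8
```

```text
time_s: 16.38
tcp_pos: [0.5353, 0.1426, 0.0981]
eef_rot: [-180.0, -0.1, -173.9]
contact_force: [0.4, -0.4, -0.5]
gripper_width: 0.0874
gripper_force: 0.0
t 16.38 pos [0.5353 0.1426 0.0981] rot [-1.7997e+02 -6.0000e-02 -1.7386e+02] j6 -119.0
shift [-0.0008  0.0007  0.0711] rot [-0.03 -0.06 -0.06] dist 0.071
```

Converted, 0.071 m / 0.8 = 0.0888, 0.069 m / 0.8 = 0.0863.

```bash
echo '[[-0.0013, 0, 0.0125, 0, 0, 0], [-0.0013, 0.0013, 0.0375, 0, 0, 0], [-0.0013, 0.0013, 0.0625, 0, 0, 0], [-0.0013, 0.0013, 0.0788, 0, 0, 0], [-0.0013, 0.0013, 0.0863, 0, 0, 0], [-0.0013, 0.0013, 0.0888, 0, 0, 0], [-0.0013, 0.0013, 0.0888, 0, 0, 0]]' > next.json && python3 drive.py next.json; echo '[[0, 0, 0, 0, 0, 0], [0, 0, 0, 0, 0, 0], [0, 0, 0, 0, 0, 0], [0, 0, 0, 0, 0, 0], [0, 0, 0, 0, 0, 0], [0, 0, 0, 0, 0, 0], [0, 0, 0, 0, 0, 0]]' > next.json && python3 drive.py next.json 0.04 50; echo '[[0, 0, -0.0063, 0, 0, 0], [0, 0, -0.0188, 0, 0, 0], [0, 0, -0.0375, 0, 0, 0], [0, 0, -0.0625, 0, 0, 0], [0, 0, -0.0875, 0, 0, 0], [0, 0, -0.1063, 0, 0, 0], [0, 0, -0.1188, 0, 0, 0], [0, 0, -0.125, 0, 0, 0], [0, 0, -0.125, 0, 0, 0]]' > next.json && python3 drive.py next.json
echo '[[-0.0188, 0, 0, 0, 0, 0], [-0.0375, 0, 0, 0, 0, 0], [-0.0375, 0, 0, 0, 0, 0], [-0.0375, 0, 0, 0, 0, 0]]' > next.json && python3 drive.py next.json >/dev/null; python3 mom.py
for k in 1 2; do
echo '[[0.025, 0, 0, 0, 0, 0], [0.05, 0, 0, 0, 0, 0], [0.075, 0, 0, 0, 0, 0], [0.075, 0, 0, 0, 0, 0], [0.075, 0, 0, 0, 0, 0]]' > next.json && python3 drive.py next.json >/dev/null; python3 mom.py
echo '[[0, 0, 0, 0, 0, 0], [0, 0, 0, 0, 0, 0]]' > next.json && python3 drive.py next.json >/dev/null; python3 mom.py
echo '[[0, 0, 0, 0, 0, 0]]' > next.json && python3 drive.py next.json >/dev/null; python3 mom.py
echo '[[-0.025, 0, 0, 0, 0, 0], [-0.05, 0, 0, 0, 0, 0], [-0.075, 0, 0, 0, 0, 0], [-0.075, 0, 0, 0, 0, 0], [-0.075, 0, 0, 0, 0, 0]]' > next.json && python3 drive.py next.json >/dev/null; python3 mom.py
echo '[[0, 0, 0, 0, 0, 0], [0, 0, 0, 0, 0, 0]]' > next.json && python3 drive.py next.json >/dev/null; python3 mom.py
echo '[[0, 0, 0, 0, 0, 0]]' > next.json && python3 drive.py next.json >/dev/null; python3 mom.py
done; python3 tgt.py .536 .1433 .127 -173.8
```

```text
time_s: 16.97
tcp_pos: [0.5366, 0.1438, 0.0271]
eef_rot: [-180.0, -0.0, -173.9]
contact_force: [0.6, 0.0, 0.5]
gripper_width: 0.0875
gripper_force: 0.0
time_s: 17.55
tcp_pos: [0.5367, 0.1444, 0.0279]
eef_rot: [180.0, 0.0, -173.8]
contact_force: [-0.7, -1.0, 2.9]
gripper_width: 0.0557
gripper_force: 50.0
time_s: 18.3
tcp_pos: [0.5368, 0.1446, 0.1286]
eef_rot: [180.0, 0.1, -173.8]
contact_force: [-0.1, 0.3, -4.8]
gripper_width: 0.0559
gripper_force: 50.0
MOM tool 18.63 [0.074 0.072 0.018] [0.566  0.1472 0.1259]
MOM tool 19.05 [ 0.062 -0.167  0.021] [0.5052 0.1407 0.1272]
MOM tool 19.22 [ 0.054  0.012 -0.05 ] [0.5071 0.1413 0.1274]
MOM tool 19.3 [ 0.009 -0.022  0.018] [0.5071 0.1412 0.1273]
MOM tool 19.72 [0.062 0.121 0.034] [0.5672 0.1475 0.1266]
MOM tool 19.88 [0.017 0.021 0.002] [0.5658 0.1473 0.1272]
MOM tool 19.97 [ 0.052 -0.003  0.01 ] [0.5659 0.1475 0.1276]
MOM tool 20.38 [-0.006 -0.165  0.03 ] [0.5059 0.1411 0.1283]
MOM tool 20.55 [-0.013 -0.036  0.035] [0.5074 0.1415 0.1279]
MOM tool 20.63 [-0.001 -0.037 -0.017] [0.5073 0.1413 0.1276]
MOM tool 21.05 [0.079 0.113 0.05 ] [0.5672 0.1475 0.1266]
MOM tool 21.22 [ 0.134  0.019 -0.011] [0.5658 0.1473 0.1272]
MOM tool 21.3 [ 0.018 -0.044  0.019] [0.5659 0.1475 0.1276]
t 21.3 pos [0.5659 0.1475 0.1276] rot [-1.8000e+02 -1.0000e-02 -1.7382e+02] j6 -117.6
shift [ 0.0302 -0.001   0.0006] rot [-0.   -0.01 -0.02] dist 0.03
```

Tin 2 is packed too: its settled ends differ by less than 0.06. I return it and test tin 3.

Converted, 0.1 m / 0.8 = 0.125, 0.06 m / 0.8 = 0.075.

```bash
echo '[[0.0063, 0, 0.0063, 0, 0, 0], [0.0188, 0, 0.025, 0, 0, 0], [0.0313, 0, 0.05, 0, 0, 0], [0.0375, 0, 0.075, 0, 0, 0], [0.0375, 0, 0.0975, 0, 0, 0], [0.0375, 0, 0.11, 0, 0, 0], [0.0375, 0, 0.1175, 0, 0, 0], [0.0375, 0, 0.1225, 0, 0, 0], [0.0375, 0, 0.125, 0, 0, 0], [0.0375, 0, 0.125, 0, 0, 0], [0.0375, 0, 0.125, 0, 0, 0]]' > next.json && python3 drive.py next.json;  echo '[[0, 0, 0, 0, 0, 0], [0, 0, 0, 0, 0, 0], [0, 0, 0, 0, 0, 0], [0, 0, 0, 0, 0, 0]]' > next.json && python3 drive.py next.json 0.088; echo '[[0, 0, -0.0125, 0, 0, 0], [0, 0, -0.0375, 0, 0, 0], [0, 0, -0.0688, 0, 0, 0], [0, 0, -0.0875, 0, 0, 0], [0, 0, -0.0875, 0, 0, 0], [0, 0, -0.0875, 0, 0, 0]]' > next.json && python3 drive.py next.json;  python3 tgt.py .5215 .2715 .1 -173.8
```

```text
time_s: 22.22
tcp_pos: [0.5373, 0.1448, 0.0283]
eef_rot: [180.0, 0.1, -173.8]
contact_force: [-0.0, 0.3, -4.7]
gripper_width: 0.0561
gripper_force: 50.0
time_s: 22.55
tcp_pos: [0.5371, 0.1446, 0.0281]
eef_rot: [180.0, 0.1, -173.8]
contact_force: [1.1, 0.0, 0.7]
gripper_width: 0.0771
gripper_force: 0.0
time_s: 23.05
tcp_pos: [0.5373, 0.1448, 0.0993]
eef_rot: [179.9, 0.2, -173.8]
contact_force: [-0.3, -0.9, -0.3]
gripper_width: 0.0875
gripper_force: 0.0
t 23.05 pos [0.5373 0.1448 0.0993] rot [ 1.7992e+02  1.6000e-01 -1.7383e+02] j6 -119.1
shift [ 0.0021  0.1276 -0.0005] rot [ 0.08  0.16 -0.03] dist 0.128
```

```bash
echo '[[0, 0.0125, 0, 0, 0, 0], [0, 0.0375, 0, 0, 0, 0], [0, 0.0688, 0, 0, 0, 0], [0.0013, 0.1, 0, 0, 0, 0], [0.0013, 0.1313, 0, 0, 0, 0], [0.0025, 0.15, 0, 0, 0, 0], [0.0025, 0.1588, 0, 0, 0, 0], [0.0025, 0.1588, 0, 0, 0, 0], [0.0025, 0.1588, 0, 0, 0, 0], [0.0025, 0.1588, 0, 0, 0, 0]]' > next.json && python3 drive.py next.json;  python3 tgt.py .5215 .2715 .027 -173.8
```

```text
time_s: 23.88
tcp_pos: [0.5208, 0.2695, 0.0972]
eef_rot: [-180.0, -0.0, -173.9]
contact_force: [-0.1, 1.0, -0.4]
gripper_width: 0.0878
gripper_force: 0.0
t 23.88 pos [0.5208 0.2695 0.0972] rot [-1.7997e+02 -4.0000e-02 -1.7386e+02] j6 -130.3
shift [-0.001   0.0019  0.0702] rot [-0.03 -0.04 -0.06] dist 0.07
```

Converted, 0.07 m / 0.8 = 0.0875, 0.069 m / 0.8 = 0.0863.

```bash
echo '[[-0.0013, 0, 0.0125, 0, 0, 0], [-0.0013, 0.0013, 0.0375, 0, 0, 0], [-0.0013, 0.0013, 0.0625, 0, 0, 0], [-0.0013, 0.0013, 0.0788, 0, 0, 0], [-0.0013, 0.0013, 0.0863, 0, 0, 0], [-0.0013, 0.0013, 0.0875, 0, 0, 0], [-0.0013, 0.0013, 0.0875, 0, 0, 0]]' > next.json && python3 drive.py next.json; echo '[[0, 0, 0, 0, 0, 0], [0, 0, 0, 0, 0, 0], [0, 0, 0, 0, 0, 0], [0, 0, 0, 0, 0, 0], [0, 0, 0, 0, 0, 0], [0, 0, 0, 0, 0, 0], [0, 0, 0, 0, 0, 0]]' > next.json && python3 drive.py next.json 0.04 50; echo '[[0, 0, -0.0063, 0, 0, 0], [0, 0, -0.0188, 0, 0, 0], [0, 0, -0.0375, 0, 0, 0], [0, 0, -0.0625, 0, 0, 0], [0, 0, -0.0875, 0, 0, 0], [0, 0, -0.1063, 0, 0, 0], [0, 0, -0.1188, 0, 0, 0], [0, 0, -0.125, 0, 0, 0], [0, 0, -0.125, 0, 0, 0]]' > next.json && python3 drive.py next.json
echo '[[-0.0188, 0, 0, 0, 0, 0], [-0.0375, 0, 0, 0, 0, 0], [-0.0375, 0, 0, 0, 0, 0], [-0.0375, 0, 0, 0, 0, 0]]' > next.json && python3 drive.py next.json >/dev/null; python3 mom.py
for k in 1 2; do
echo '[[0.025, 0, 0, 0, 0, 0], [0.05, 0, 0, 0, 0, 0], [0.075, 0, 0, 0, 0, 0], [0.075, 0, 0, 0, 0, 0], [0.075, 0, 0, 0, 0, 0]]' > next.json && python3 drive.py next.json >/dev/null; python3 mom.py
echo '[[0, 0, 0, 0, 0, 0], [0, 0, 0, 0, 0, 0]]' > next.json && python3 drive.py next.json >/dev/null; python3 mom.py
echo '[[0, 0, 0, 0, 0, 0]]' > next.json && python3 drive.py next.json >/dev/null; python3 mom.py
echo '[[-0.025, 0, 0, 0, 0, 0], [-0.05, 0, 0, 0, 0, 0], [-0.075, 0, 0, 0, 0, 0], [-0.075, 0, 0, 0, 0, 0], [-0.075, 0, 0, 0, 0, 0]]' > next.json && python3 drive.py next.json >/dev/null; python3 mom.py
echo '[[0, 0, 0, 0, 0, 0], [0, 0, 0, 0, 0, 0]]' > next.json && python3 drive.py next.json >/dev/null; python3 mom.py
echo '[[0, 0, 0, 0, 0, 0]]' > next.json && python3 drive.py next.json >/dev/null; python3 mom.py
done; python3 tgt.py .602 -.206 .2 -173.8
```

```text
time_s: 24.47
tcp_pos: [0.522, 0.271, 0.0273]
eef_rot: [-180.0, -0.0, -173.9]
contact_force: [-0.2, -0.4, -0.2]
gripper_width: 0.0875
gripper_force: 0.0
time_s: 25.05
tcp_pos: [0.5221, 0.272, 0.028]
eef_rot: [180.0, 0.0, -173.8]
contact_force: [-0.5, 1.1, 3.5]
gripper_width: 0.0557
gripper_force: 49.9
time_s: 25.8
tcp_pos: [0.522, 0.2717, 0.1285]
eef_rot: [179.9, 0.1, -173.8]
contact_force: [-0.3, -0.4, -6.7]
gripper_width: 0.0556
gripper_force: 49.9
MOM tool 26.13 [ 0.03   0.063 -0.021] [0.5513 0.2742 0.1258]
MOM tool 26.55 [-0.026 -0.148 -0.018] [0.4906 0.2679 0.1273]
MOM tool 26.72 [ 0.014 -0.055  0.018] [0.4925 0.2685 0.1275]
MOM tool 26.8 [ 0.04  -0.073  0.032] [0.4925 0.2684 0.1274]
MOM tool 27.22 [0.084 0.124 0.026] [0.5525 0.2744 0.1266]
MOM tool 27.38 [ 0.046  0.132 -0.052] [0.5511 0.2744 0.1272]
MOM tool 27.47 [ 0.002  0.062 -0.008] [0.551  0.2746 0.1275]
MOM tool 27.88 [-0.012 -0.134  0.006] [0.4912 0.2685 0.1284]
MOM tool 28.05 [ 0.052 -0.112  0.041] [0.4926 0.2687 0.1279]
MOM tool 28.13 [-0.044 -0.077 -0.045] [0.4926 0.2685 0.1276]
MOM tool 28.55 [ 0.087  0.079 -0.019] [0.5525 0.2744 0.1266]
MOM tool 28.72 [ 0.028  0.095 -0.012] [0.5511 0.2744 0.1272]
MOM tool 28.8 [-0.006  0.069 -0.022] [0.551  0.2746 0.1276]
t 28.8 pos [0.551  0.2746 0.1276] rot [-1.7999e+02 -2.0000e-02 -1.7382e+02] j6 -128.4
shift [ 0.0011 -0.4833 -0.0724] rot [-0.01 -0.02 -0.02] dist 0.489
```

Tin 3 rattles: its settled ends read -0.075 and +0.07, a difference of 0.145. I carry it to the mat with the TCP at about z 0.119, so its underside is at 0.103.

Converted, -0.25 m / 0.8 = -0.3125, -0.075 m / 0.8 = -0.0938.

```bash
echo '[[0, -0.0063, -0.0125, 0, 0, 0], [0, -0.0188, -0.0313, 0, 0, 0], [0, -0.0375, -0.05, 0, 0, 0], [0, -0.0625, -0.0563, 0, 0, 0], [0, -0.0938, -0.0563, 0, 0, 0], [0, -0.125, -0.0563, 0, 0, 0], [0, -0.1563, -0.0563, 0, 0, 0], [0, -0.1875, -0.0563, 0, 0, 0], [0, -0.2188, -0.0563, 0, 0, 0], [0, -0.25, -0.0563, 0, 0, 0], [0, -0.2813, -0.0563, 0, 0, 0], [0, -0.3125, -0.0563, 0, 0, 0]]' > next.json && python3 drive.py next.json;echo '[[0, -0.0313, 0, 0, 0, 0], [0, -0.0625, 0, 0, 0, 0], [0, -0.0938, 0, 0, 0, 0], [0, -0.125, 0, 0, 0, 0], [0, -0.1563, 0, 0, 0, 0], [0, -0.1875, 0, 0, 0, 0], [0, -0.2188, 0.0063, 0, 0, 0], [0, -0.25, 0.0188, 0, 0, 0], [0, -0.2725, 0.0375, 0, 0, 0], [0, -0.285, 0.0525, 0, 0, 0], [0, -0.2913, 0.0625, 0, 0, 0], [0, -0.2913, 0.0663, 0, 0, 0]]' > next.json && python3 drive.py next.json; echo '[[0, 0, 0, 0, 0, 0], [0, 0, 0, 0, 0, 0], [0, 0, 0, 0, 0, 0]]' > next.json && python3 drive.py next.json;python3 tgt.py .602 -.206 .119 -173.8; python3 look.py 3 >/dev/null; python3 - <<'E'
from meas import *
W,F=cloud("scene"); Q=W.reshape(-1,3); Q=Q[np.isfinite(Q).all(1)]
m=(abs(Q[:,0]-.602)<.07)&(abs(Q[:,1]+.206)<.06)&(Q[:,2]>.06)&(Q[:,2]<.15); print("tin low z pct",np.percentile(Q[m][:,2],[.5,2,5]).round(4))
m&=abs(Q[:,2]-.13)<.025; print(Q[m].min(0).round(3),Q[m].max(0).round(3))
E
```

```text
time_s: 29.8
tcp_pos: [0.5783, 0.0249, 0.1738]
eef_rot: [180.0, 0.1, -173.8]
contact_force: [0.3, 0.3, -5.7]
gripper_width: 0.0557
gripper_force: 49.9
time_s: 30.8
tcp_pos: [0.6025, -0.206, 0.1183]
eef_rot: [180.0, -0.1, -173.9]
contact_force: [0.2, -0.3, -6.1]
gripper_width: 0.056
gripper_force: 49.9
time_s: 31.05
tcp_pos: [0.6042, -0.2046, 0.1206]
eef_rot: [-180.0, 0.1, -173.8]
contact_force: [0.4, 0.4, -5.7]
gripper_width: 0.0557
gripper_force: 49.9
t 31.05 pos [ 0.6042 -0.2046  0.1206] rot [-1.7998e+02  8.0000e-02 -1.7375e+02] j6 -82.6
shift [ 0.0023 -0.0012  0.0016] rot [-0.02  0.08  0.05] dist 0.003
tin low z pct [0.1051 0.1063 0.1081]
[ 0.541 -0.23   0.105] [ 0.668 -0.159  0.15 ]
```

View pics/scene_3.png

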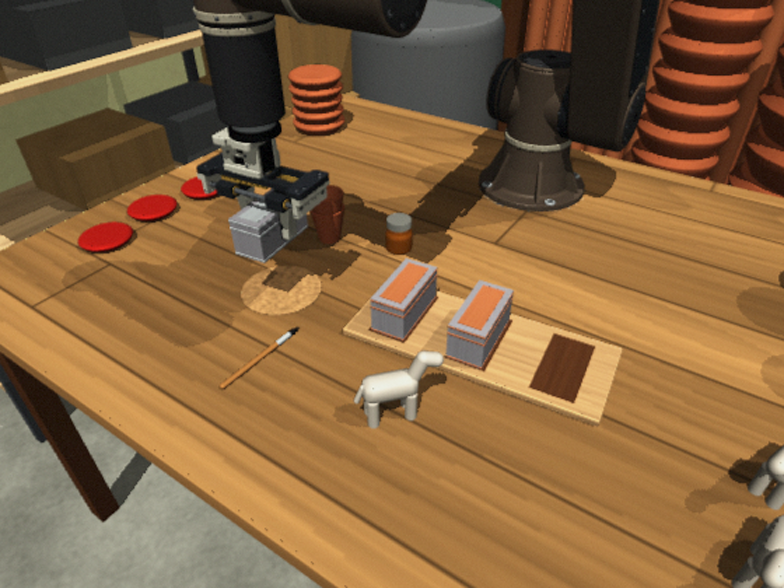

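The tin is held level above the mat (282,290). The two packed tins stand on the board, the cups are nested, and the jar, brush and figure are unmoved.

Converted, 0.002 m / 0.8 = 0.0025, -0.001 m / 0.8 = -0.0013.

```bash
echo '[[0.0025, -0.0013, 0.0013, 0, 0, 0], [0.0025, -0.0013, 0.0013, 0, 0, 0], [0.0025, -0.0013, 0.0013, 0, 0, 0], [0.0025, -0.0013, 0.0013, 0, 0, 0], [0.0025, -0.0013, 0.0013, 0, 0, 0]]' > next.json && python3 drive.py next.json && python3 -c "
from plant import r, monitor, capture, close_job
print(close_job())"
```

```text
time_s: 31.57
tcp_pos: [0.6017, -0.2067, 0.1186]
eef_rot: [-180.0, 0.0, -173.8]
contact_force: [-0.3, -0.3, -5.5]
gripper_width: 0.0558
gripper_force: 49.9
the job is handed in; nothing more can be done
None
```

Job handed in at about 31.6 s: the cup is nested upright in the other cup, tins 1 and 2 (packed) stand back on the board, and the rattling tin (from place 3) is held level about 10 cm above the middle of the mat; no verdict was returned.

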